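# Unstack the peg trays and set each on its own rest

## Robot

A 7-joint arm with a two-finger parallel gripper is mounted at the origin on the work surface. World frame = base frame: x ahead of the robot, y to its left, z up, the work surface at z = 0. Lengths are in m, angles in rad, forces in N, time in s.
With the tool pointing down it reaches from about 0.4 to 0.9 m from the base axis. Payload 5.6 kg.
Tool frame: the origin (TCP) lies midway between the tips of the shut fingers; the grasp point (between the pads) lies 19 mm behind it; y points along the fingers, z is the direction in which the jaws open and shut, and the axes are right-handed (so a half turn about y gives the same grasp; the last joint's range is limited). The gripper opens to 92 mm and grips with 3 to 60 N. Pads are 20 mm wide; open, the fingers measure 128 mm over their backs; the gripper's body (75 mm by 189 mm) begins 69 mm behind the grasp point.
Start: joints at [-1.21, 0.468, -0.012, 1.603, 0.006, 1.071, -0.056], TCP at [0.255, 0.598, 0.193] pointing down, gripper open.
Joint ranges: [-2.53, 2.53], [-0.31, 2.02], [-1.57, 1.55], [0.28, 2.44], [-1.29, 4.43], [0.15, 1.84], [-2.92, 2.92]. Speed limits (rad/s): [2.57, 2.57, 3.14, 3.14, 3.14, 3.14, 3.14].

## Interface

Orientations are given as a 3x3 rotation matrix whose columns are the frame's x, y, z axes.
In Python, from station import env, effector, solver, viewer, workorder, search_frame, tip_of gives the robot as it stands. Calls block until the motion is done:
- env.reach(position, orientation): joint-space move of the TCP to a pose.
- env.movel(position, frame=None, rate=0.15): straight line of the TCP; frame=None keeps the orientation; rate is the mean speed in m/s.
- env.goto_joints(angles): joint-space move.
- effector.release() and effector.grasp(squeeze=None): open the fingers fully, or close them until they stop; squeeze is the grip in N (None keeps the last).
- env.pause(seconds).
- solver.inverse_kinematics(position, orientation): joint angles nearest the present ones, or None.
- env.sense(): the state.
- viewer.read_camera(name): name is "scene" or "top" or "wrist"; returns (picture, depth): 420x560x3 uint8, red, green, blue; 420x560 float32, m along the optical axis (not along the pixel's ray), 0 where there is no reading.
- viewer.camera_info(name): a dict with "intrinsics" (3x3 intrinsics, pixels), "dist_coeffs" ([k1, k2, p1, p2, k3] as OpenCV has them; the pictures are not rectified), "eye" and "rotation" of the camera in the world; the wrist camera has in their place "T_tool_cam" (4x4, takes a point from camera to tool coordinates, whose origin is the TCP and whose axes are the tool frame's). Camera axes: x right, y up, looking along -z (the intrinsics and any distortion apply to the point x, -y, -z); pixel columns grow to the right and rows downward; lengths in m; the calibration is good to about 2 mm. A picture is of the moment at which its call begins: read the wrist's pose just before it. camera_info takes no time and is no camera call.
A pose or a line that the arm cannot do raises env.PlanningError and nothing moves.
- workorder.finish_job(): hands the job in, once; it reports no verdict.
Trained networks look in the newest picture that a camera, given by its name, has taken for a name from the list of things; names that differ only in an ending like _2 or _b are one class to them, and where a whole thing is asked for, a point or a joint stands for the part that bears it (a point fixed in the world has none). Each returns a list of dicts, best first, with "score" (0 to 1); they miss things now and then, are a little off and sometimes report something else, mostly with a low value. They report only what shows in the picture. A call takes as long as a camera call. They do not tell look-alikes from the thing itself.
- search_frame(camera, name): "at" ([x, y, z] in m, in world coordinates, good to about 4 mm: the middle of the surface that is visible of it).
- tip_of(camera, name): "at" ([x, y, z] in m, in world coordinates, good to about 4 mm: a listed point, or the origin of a listed thing).
The state is a dict: "t": time; "joint_positions": joint angles; "joint_velocities": joint speeds; "tau": joint torques, N m; "ee_pos": TCP position; "tcp_rot": TCP orientation; "wrist_force": force on the tool from outside, world axes, zero at the start; "moment": the same for the moment, N m; "gripper_width": finger opening in m.
Only numpy, scipy, OpenCV 4.12 (cv2) and the standard library are available. Lean on these libraries where they do the work, as an engineer would, in place of code of your own. Each camera call takes 0.05 s, during which the arm holds its last target. There are 200 camera calls.

## Task

Take the stack apart: set the glass jar on the middle of the round cork coaster (keep it upright all the way), and set each of the three peg trays on the grey rest made for its length, flat on the plate, centred and in line between the two end lips. Set everything down rather than dropping it, and leave the hanger and the clamp-on hook where they lie.

Things in the scene. Friction and masses are not known exactly. Their poses are not given: they have to be found in the camera images.
- long_tray_mid (a point): Centre, half-way up, of the longest peg tray: open white plastic box, 200 mm long (x), 62 wide (y), 40 high (z up), walls 5 mm, thin cross dividers and a few clips inside. Loose, 120 g (+-30 %). Starts at the bottom of the stack. Trays do not nest: flat underside on the rim below, up to 8 mm off-centre, slightly askew. Grip across the 62 mm near the rim, at mid-length.
- mid_tray_mid (a point): Centre, half-way up, of the middle-length peg tray: open white plastic box, 150 mm long (x), 62 wide (y), 40 high (z up), walls 5 mm, thin cross dividers and a few clips inside. Loose, 100 g (+-30 %). Starts on the longest tray. Trays do not nest: flat underside on the rim below, up to 8 mm off-centre, slightly askew. Grip across the 62 mm near the rim, at mid-length.
- short_tray_mid (a point): Centre, half-way up, of the shortest peg tray: open white plastic box, 100 mm long (x), 62 wide (y), 40 high (z up), walls 5 mm, thin cross dividers and a few clips inside. Loose, 80 g (+-30 %). Starts on the middle-length tray, under the jar. Trays do not nest: flat underside on the rim below, up to 8 mm off-centre, slightly askew. Grip across the 62 mm near the rim, at mid-length.
- long_rest_top (a point): Centre of the upper face of the rest for the longest tray: fixed grey plastic plate, upper face 4 mm above the work surface, 228 mm long (x), 80 wide (y), z up, with a lip across each end rising 6 mm above the upper face; 220 mm between the lips, so 10 mm to spare at each end. No lip on the long sides. Either way round will do.
- mid_rest_top (a point): Centre of the upper face of the rest for the middle-length tray: fixed grey plastic plate, upper face 4 mm above the work surface, 178 mm long (x), 80 wide (y), z up, with a lip across each end rising 6 mm above the upper face; 170 mm between the lips, so 10 mm to spare at each end. No lip on the long sides. Either way round will do.
- short_rest_top (a point): Centre of the upper face of the rest for the shortest tray: fixed grey plastic plate, upper face 4 mm above the work surface, 128 mm long (x), 80 wide (y), z up, with a lip across each end rising 6 mm above the upper face; 120 mm between the lips, so 10 mm to spare at each end. No lip on the long sides. Either way round will do.
- jar_mid (a point): Centre, half-way up (40 mm above its underside), of a closed glass jar with a steel twist lid: round, 60 mm in diameter, 80 mm high, z axis up, loose, about 250 g (may be 30 % off). At the start it stands on the rim of the shortest tray, on top of the stack.
- coaster_top (a point): Centre of the upper face of a fixed round cork coaster, 90 mm in diameter, upper face 6 mm above the work surface. The place for the jar.
- hanger: Steel wire coat hanger, loose, lying flat on the far side of the work (bystander). Wire 5 mm thick; origin at the middle of its 400 mm bottom bar, which runs along its y axis; the hook points away along +x, 170 mm from the bar.
- hook: Clamp-on aluminium hook, loose, lying on its side to the left of the work (bystander); about 95 by 90 mm, 25 mm high; origin at the middle of its back plate, on the underside.
Mind the look-alikes: they are no part of the job. What is shaped like the part that bears jar_mid but blue or turquoise is not meant.

How it is judged:
By the outcome, as a careful person would: the job done as asked, in the order asked, and still so for the second after the job is handed in, with the robot touching nothing.
It also fails if it takes over 118 s, if anything falls off the work surface, if the arm or the gripper's body presses on something with over 40 N, if the wrist force passes 120 N, or if a joint passes its speed limit or range.

## Working session

There is one attempt and no reset: what is moved stays moved. The work goes in short steps, each a Python script; the robot and the scene stay as the last script left them, time stands still between calls to the robot, and variables do not carry over. Pictures are saved under pics/ and viewed, about 12 in all and at most 16, crops included, and the job is handed in when it is done.

```bash
mkdir -p pics; ls; python3 - <<'E'
from station import *
import cv2, numpy as np
s=env.sense(); print(s['t'],s['ee_pos'],s['tcp_rot'],s['gripper_width'])
for c in ("scene","top"):
    p,d=viewer.read_camera(c); cv2.imwrite(f"pics/{c}0.png",p[:,:,::-1]); np.save(f"pics/{c}0.npy",d)
    i=viewer.camera_info(c); print(c,i)
    for n in ["long_tray_mid","mid_tray_mid","short_tray_mid","long_rest_top","mid_rest_top","short_rest_top","jar_mid","coaster_top","hanger","hook"]:
        print(n,[(np.round(r['at'],3).tolist(),round(r['score'],2)) for r in tip_of(c,n)])
print(viewer.camera_info("wrist"))
E
```

```text
pics
0.0 [0.25523227 0.59711589 0.19242503] [[ 9.19538893e-01 -5.81468963e-04  3.92998583e-01]
 [-3.92998992e-01 -1.69215407e-03  9.19537345e-01]
 [ 1.30331727e-04 -9.99998399e-01 -1.78451820e-03]] 0.09202888462442078
scene {'intrinsics': array([[506.3961809 ,   0.        , 279.19574561],
       [  0.        , 506.3961809 , 210.47973039],
       [  0.        ,   0.        ,   1.        ]]), 'dist_coeffs': array([-0.03552623,  0.        ,  0.        ,  0.        ,  0.        ]), 'eye': array([1.02834372, 0.90040417, 0.95254225]), 'rotation': array([[-0.89179345, -0.30534509,  0.33386948],
       [ 0.45243498, -0.5975179 ,  0.66202337],
       [-0.00265259,  0.74144234,  0.67101134]])}
long_tray_mid [([0.535, 0.312, 0.016], 0.59)]
mid_tray_mid [([0.533, 0.307, 0.056], 0.68)]
short_tray_mid [([0.533, 0.307, 0.097], 0.84)]
long_rest_top [([0.597, -0.318, 0.005], 0.59)]
mid_rest_top [([0.586, 0.152, 0.004], 0.56)]
short_rest_top [([0.51, 0.0, 0.002], 0.93)]
jar_mid [([0.54, 0.304, 0.162], 0.76), ([0.468, 0.412, 0.036], 0.75)]
coaster_top [([0.518, -0.161, 0.005], 0.8), ([0.803, 0.009, 0.0
[... 1062 characters left out ...]
2, -0.002], 0.76), ([0.532, 0.312, 0.018], 0.21)]
hook [([0.584, 0.489, -0.0], 0.68)]
{'intrinsics': array([[329.75168028,   0.        , 283.41898944],
       [  0.        , 329.75168028, 205.52011821],
       [  0.        ,   0.        ,   1.        ]]), 'dist_coeffs': array([-0.02717348,  0.        ,  0.        ,  0.        ,  0.        ]), 'T_tool_cam': array([[-4.77730483e-04, -9.71376378e-01, -2.37545164e-01,
        -6.55911330e-02],
       [ 4.87636857e-04,  2.37544937e-01, -9.71376428e-01,
        -1.91748594e-01],
       [ 9.99999767e-01, -5.79891907e-04,  3.60196466e-04,
        -6.80585301e-04],
       [ 0.00000000e+00,  0.00000000e+00,  0.00000000e+00,
         1.00000000e+00]])}
```

View pics/scene0.png

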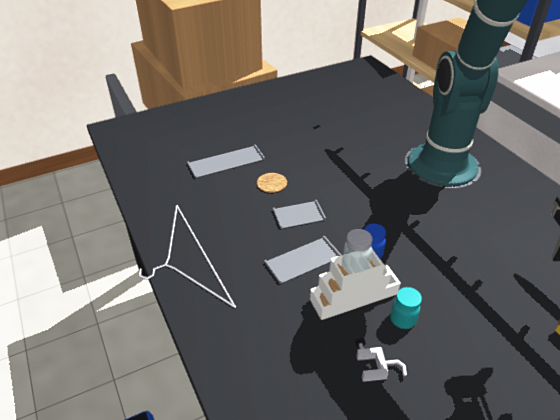

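View pics/top0.png

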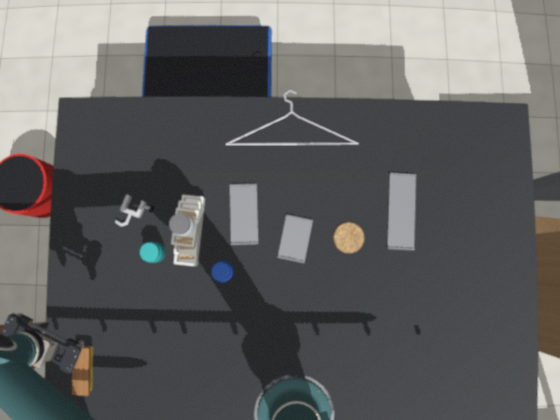

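Three jar candidates in the scene picture: grey lid, clear glass, on the stack (358,245); blue at (373,240); turquoise at (406,308). Only the first is clear with a steel lid and stands on the stack, so it fits. I'll confirm it in a crop and measure the yaws from the clouds.

```bash
cat > h.py <<'E'
from station import *
import cv2, numpy as np
def cloud(cam,d,R=None,eye=None):
    """HxWx3 world points"""
    i=viewer.camera_info(cam); K=i['intrinsics']
    if R is None: R,eye=i['rotation'],i['eye']
    v,u=np.mgrid[0:d.shape[0],0:d.shape[1]]
    n=cv2.undistortPoints(np.stack([u,v],-1).reshape(-1,1,2).astype(float),K,i['dist_coeffs']).reshape(*d.shape,2)
    P=np.stack([n[...,0]*d,-n[...,1]*d,-d],-1)
    P[d<=0]=np.nan
    return P@R.T+eye
def wrist():
    s=env.sense(); p,d=viewer.read_camera("wrist")
    T=np.eye(4); T[:3,:3]=s['tcp_rot']; T[:3,3]=s['ee_pos']; T=T@viewer.camera_info("wrist")['T_tool_cam']
    return p,cloud("wrist",d,T[:3,:3],T[:3,3])
def rect(P,m):
    """centre xy, (long,short), yaw of long axis in (-90,90] deg"""
    q=P[m][:,:2]; lab=q.astype(np.float32)*1000
    (c,(w,h),a)=cv2.minAreaRect(lab)
    if w<h: w,h,a=h,w,a+90
    a=(a+90)%180-90
    return np.round(np.array(c)/1000,4),round(w),round(h),round(a,1),len(q)
def ori(yaw):
    """tool down, jaws across the long axis at yaw (deg); tool x along the long axis"""
    a=np.radians(yaw); x=np.array([np.cos(a),np.sin(a),0]); y=np.array([0,0,-1.]); return np.stack([x,y,np.cross(x,y)],1)
E
python3 - <<'E'
from h import *
for c in ("scene","top"):
    p=cv2.imread(f"pics/{c}0.png"); P=cloud(c,np.load(f"pics/{c}0.npy")); hsv=cv2.cvtColor(p,cv2.COLOR_BGR2HSV)
    x,y,z=P[...,0],P[...,1],P[...,2]
    print(c,"table z",np.nanmedian(z[(abs(x-.65)<.03)&(abs(y+.1)<.1)]))
    for n,cx,cy,r in [("long",.597,-.318,.14),("mid",.586,.154,.105),("short",.511,0,.08)]:
        m=(np.hypot(x-cx,y-cy)<r)&(hsv[...,2]>100)&(hsv[...,1]<80)
        if n=="mid": m&=(y<.205)&(z<.03)
        print(n,rect(P,m),np.nanmedian(z[m]))
    m=(np.hypot(x-.517,y+.157)<.07)&(hsv[...,1]>80)&(hsv[...,2]>100); print("coaster",rect(P,m),np.nanmedian(z[m]),cv2.minEnclosingCircle((P[m][:,:2]*1000).astype(np.float32)))
    for n,lo,hi in [("long",.03,.047),("mid",.07,.087),("short",.11,.127),("lid",.185,.22)]:
        m=(abs(x-.535)<.13)&(abs(y-.31)<.06)&(z>lo)&(z<hi); 
        print(n,rect(P,m) if m.sum()>5 else m.sum(), np.nanmedian(z[m]), np.nanmin(x[m]),np.nanmax(x[m]))
p=cv2.imread("pics/scene0.png"); cv2.imwrite("pics/crop1.png",cv2.resize(p[210:340,280:440],None,fx=4.5,fy=4.5,interpolation=cv2.INTER_CUBIC))
print(solver.inverse_kinematics([.536,.308,.3],ori(0)),solver.inverse_kinematics([.536,.308,.3],ori(180)))
E
```

```text
scene table z 0.0005685898772901377
long (array([ 0.5975, -0.2809]), 236, 183, -2.8, 1160) 0.004365431886263649
mid (array([0.5819, 0.1551]), 189, 101, 2.3, 1712) 0.004625646774255976
short (array([ 0.5108, -0.0023]), 135, 95, -10.9, 930) 0.004655087092532539
coaster (array([ 0.5211, -0.1593]), 99, 92, 45.4, 489) 0.0058683169687414605 ((522.6063232421875, -160.56228637695312), 51.62555694580078)
long (array([0.5353, 0.3119]), 201, 67, -5.9, 595) 0.03934033603736731 0.43369178625591953 0.6377341194527106
mid (array([0.5393, 0.3096]), 153, 66, -4.6, 468) 0.07918191115024187 0.46153338449030235 0.616129739528273
short (array([0.5392, 0.3107]), 105, 67, -10.5, 457) 0.1186488695931397 0.48572302455945426 0.5917000511229648
lid (array([0.543 , 0.3097]), 55, 52, 78.5, 472) 0.20002902883398122 0.5154765782358816 0.5688234882911751
top table z 0.001390147633808403
long (array([ 0.6003, -0.2765]), 234, 174, -3.6, 2104) 0.005191204245125536
mid (array([0.5842, 0.1561]), 182, 85, 2.3, 1729) 0.005543899135173058
short (array([0.5123, 0.0021]), 133, 85, -11.3, 1266) 0.005269027467337484
coaster (array([ 0.5177, -0.1573]), 91, 89, -3.9, 752) 0.006979121925855036 ((517.2313842773438, -157.75987243652344), 46.5770378112793)
long (array([0.5323, 0.3107]), 198, 66, -5.5, 235) 0.04274571955172313 0.4312407823239865 0.6339162097345965
mid (array([0.537 , 0.3088]), 148, 66, -3.5, 207) 0.08087705492469754 0.46269942018619564 0.6118651800324105
short (array([0.5361, 0.3095]), 98, 64, -7.6, 225) 0.12093180044340035 0.4845300481145393 0.5875652858971214
lid (array([0.5389, 0.3096]), 52, 51, 90.0, 351) 0.2015433327024494 0.513154742675616 0.5646267340406526
[-0.62042417  0.32768531  0.05840849  1.56208839 -0.01978383  1.25239689
  1.01187323] [-1.05834151  0.36119358  0.64399272  1.59191345 -0.224468    1.26369312
 -1.94794256]
```

View pics/crop1.png

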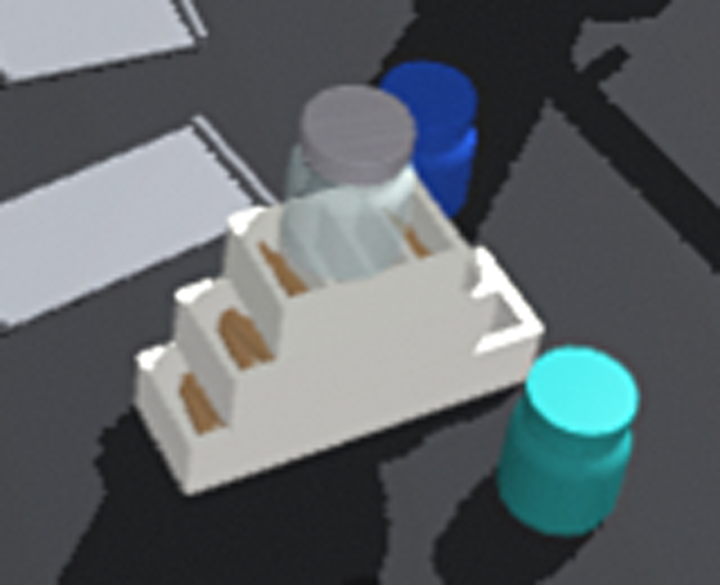

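The crop confirms that the clear jar with the grey steel lid is the target. The blue and turquoise ones are look-alikes. Next is a wrist look from above the stack.

```bash
python3 - <<'E'
from h import *
p=env.sense()['ee_pos']; env.movel([p[0],p[1],.36],rate=.3)
env.reach([.50,.31,.36],ori(-6))
print(env.sense()['t'],env.sense()['ee_pos'])
p,P=wrist(); cv2.imwrite("pics/w1.png",p[:,:,::-1]); np.save("pics/w1.npy",P)
x,y,z=P[...,0],P[...,1],P[...,2]
for n,lo,hi in [("long",.032,.046),("mid",.072,.086),("short",.112,.126),("lid",.19,.21)]:
    m=(abs(x-.535)<.13)&(abs(y-.31)<.06)&(z>lo)&(z<hi); 
    print(n,rect(P,m) if m.sum()>5 else m.sum(), np.nanmedian(z[m]), cv2.minEnclosingCircle((P[m][:,:2]*1000).astype(np.float32)) if n=='lid' else '')
E
```

```text
3.2167 [0.49912815 0.311298   0.35943971]
long (array([0.5343, 0.3102]), 201, 61, -5.0, 576) 0.040960364405412286 
mid (array([0.5378, 0.3075]), 150, 62, -3.6, 501) 0.08057570060994823 
short (array([0.5369, 0.307 ]), 100, 62, -6.6, 634) 0.12028136653446367 
lid (array([0.5409, 0.3076]), 52, 52, -60.6, 1739) 0.20028996895983137 ((541.2040405273438, 307.385009765625), 26.572446823120117)
```

View pics/w1.png

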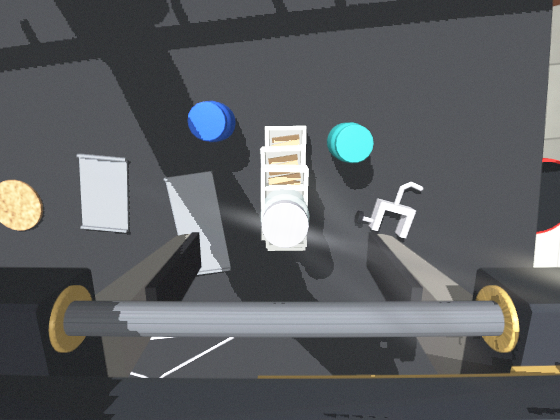

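The picture shows the clear jar at (285,220) on the short tray, with blue at (210,122), turquoise at (350,142) and the hook at (390,215), all clear of the grasp. The rim measurements match the true sizes (201x61, 150x62, 100x62). Now a survey of the rests.

```bash
python3 - <<'E'
from h import *
def go(x,y,n):
    env.reach([x,y,.38],ori(0)); p,P=wrist(); cv2.imwrite(f"pics/{n}.png",p[:,:,::-1])
    hsv=cv2.cvtColor(p,cv2.COLOR_RGB2HSV); X,Y,Z=P[...,0],P[...,1],P[...,2]
    for nm,cx,cy,a,b,yaw in [("long",.598,-.319,.125,.055,-3),("mid",.585,.155,.10,.055,2.3),("short",.512,0,.08,.055,-11)]:
        t=np.radians(yaw); u=(X-cx)*np.cos(t)+(Y-cy)*np.sin(t); v=-(X-cx)*np.sin(t)+(Y-cy)*np.cos(t)
        m=(abs(u)<a)&(abs(v)<b)&(hsv[...,2]>75)&(hsv[...,1]<90)&(Z<.02)&(Z>-.01)
        if m.sum()>400: print(n,nm,rect(P,m),np.nanmedian(Z[m]))
    m=(np.hypot(X-.518,Y+.158)<.06)&(hsv[...,1]>100)&(hsv[...,2]>90)
    if m.sum()>300: print(n,"coaster",cv2.minEnclosingCircle((P[m][:,:2]*1000).astype(np.float32)),P[m].mean(0))
go(.52,.10,"w2"); go(.52,-.24,"w3"); print(env.sense()['t'])
a=cv2.imread("pics/w2.png"); b=cv2.imread("pics/w3.png"); cv2.imwrite("pics/w23.png",np.hstack([a[:300],b[:300]])[:, ::1])
i=cv2.imread("pics/w23.png"); cv2.imwrite("pics/w23.png",cv2.resize(i,(800,214)))
E
```

```text
w2 long (array([ 0.5957, -0.3189]), 245, 110, -3.0, 7640) 0.003982612578039946
w2 mid (array([0.5851, 0.1546]), 199, 110, 2.6, 5359) 0.004171582157543985
w2 short (array([ 0.512, -0.   ]), 160, 110, -11.0, 5779) 0.003614463863005568
w3 long (array([ 0.598 , -0.3189]), 250, 110, -2.9, 8294) 0.003819402838619812
w3 mid (array([0.5818, 0.1609]), 194, 98, 2.2, 5023) 0.004126762386745919
w3 short (array([0.512, 0.   ]), 160, 110, -11.0, 5601) 0.0034847936710885596
w3 coaster ((518.1591796875, -166.94558715820312), 51.380035400390625) [ 0.50119686 -0.18923759  0.46770688]
5.5083
```

View pics/w23.png

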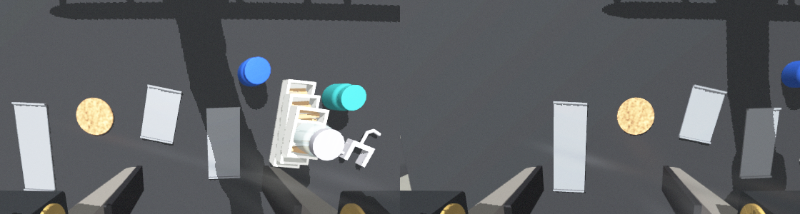

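```bash
python3 - <<'E'
from h import *
def look(n):
    p,P=wrist(); p=cv2.cvtColor(p,cv2.COLOR_RGB2HSV); X,Y,Z=P[...,0],P[...,1],P[...,2]
    for nm,cx,cy,a,b,yaw in [("long",.598,-.319,.135,.06,-3),("mid",.585,.155,.11,.06,2.3),("short",.512,0,.085,.06,-11)]:
        t=np.radians(yaw); u=(X-cx)*np.cos(t)+(Y-cy)*np.sin(t); v=-(X-cx)*np.sin(t)+(Y-cy)*np.cos(t)
        w=(abs(u)<a)&(abs(v)<b)&(Z<.02)&(Z>-.01)
        if w.sum()<400: continue
        th,_=cv2.threshold(p[...,2][w],0,255,cv2.THRESH_OTSU); m=w&(p[...,2]>th)
        k=cv2.morphologyEx(m.astype(np.uint8),cv2.MORPH_OPEN,np.ones((3,3)))>0
        print(n,nm,th,rect(P,k),np.nanmedian(Z[k]))
    m=(np.hypot(X-.518,Y+.158)<.06)&(p[...,1]>90)&(p[...,2]>90)&(abs(Z)<.03)
    print(n,"coaster",cv2.minEnclosingCircle((P[m][:,:2]*1000).astype(np.float32)),P[m].mean(0))
look("w3"); env.reach([.50,.02,.38],ori(0)); look("w4"); print(env.sense()['t'])
E
```

```text
w3 long 157.0 (array([ 0.5976, -0.3205]), 228, 80, -2.6, 5576) 0.004491343271376236
w3 mid 96.0 (array([0.5854, 0.1544]), 184, 90, 0.3, 4298) 0.004402014774884222
w3 short 154.0 (array([0.5127, 0.0008]), 129, 84, -11.6, 3394) 0.004371498596319634
w3 coaster ((518.060546875, -158.7660369873047), 45.614662170410156) [ 0.5176513  -0.16198958  0.00630307]
w4 long 161.0 (array([ 0.6009, -0.3223]), 235, 88, -1.5, 5183) 0.004469112750048909
w4 mid 105.0 (array([0.5868, 0.1533]), 183, 80, 2.3, 3956) 0.004357973281070571
w4 short 161.0 (array([5.131e-01, 1.000e-04]), 128, 80, -11.2, 3340) 0.00444785063792158
w4 coaster ((517.6837158203125, -159.4064483642578), 45.01310729980469) [ 0.51795653 -0.1598614   0.00618711]
6.625
```

```bash
cat >> h.py <<'E'
def pick(xy,z,yaw,N,hi=.30,grab=.02):
    R=ori(yaw)
    env.reach([*xy,hi],R); env.movel([*xy,z+.03],rate=.25); env.movel([*xy,z],rate=.08)
    effector.grasp(N); s=env.sense(); print("gripped",round(s['gripper_width'],4),np.round(s['ee_pos'],4),np.round(s['wrist_force'],1))
    env.movel([*xy,z+.03],rate=.08); env.movel([*xy,hi],rate=.25)
    s=env.sense(); print("lifted",round(s['gripper_width'],4),np.round(s['wrist_force'],1),round(s['t'],1))
def place(xy,z,yaw,hi=.30):
    R=ori(yaw)
    env.movel([*xy,hi],frame=R,rate=.3); env.movel([*xy,z+.03],rate=.2); env.movel([*xy,z+.004],rate=.06)
    f0=env.sense()['wrist_force'][2]; h=z+.004
    while h>z-.004:
        h-=.001; env.movel([*xy,h],rate=.03); f=env.sense()['wrist_force'][2]
        if f-f0>1.0: break
    s=env.sense(); print("down",round(h-z,4),round(f-f0,2),np.round(s['ee_pos'],4),round(s['gripper_width'],4))
def leave(xy,hi=.30):
    effector.release(); z=env.sense()['ee_pos'][2]; env.movel([*xy,z+.06],rate=.12); env.movel([*xy,hi],rate=.3); print(round(env.sense()['t'],1))
E
python3 - <<'E'
from h import *
pick((.541,.3075),.147,-6,20,hi=.32)
p,P=wrist(); cv2.imwrite("pics/w5.png",p[:,:,::-1])
place((.5178,-.159),.147-.114,-6,hi=.32)
p,d=viewer.read_camera("scene"); cv2.imwrite("pics/s5.png",p[:,:,::-1])
E
```

```text
gripped 0.0567 [0.5411 0.3079 0.1472] [ 0.4  1.5 -0.3]
lifted 0.0572 [-0.   0.1 -2.9] 10.9
down 0.0 2.22 [ 0.518  -0.1591  0.0332] 0.0567
```

View pics/s5.png

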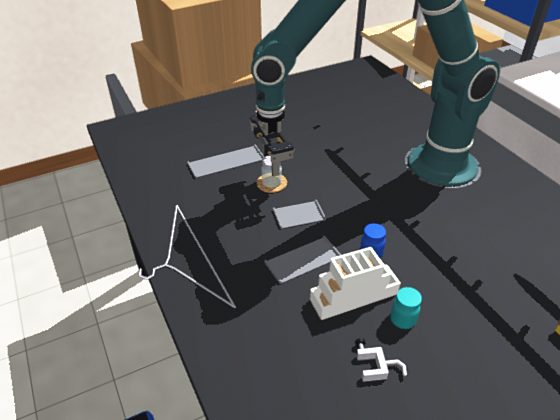

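The jar is on the coaster at (272,180) and upright, and the stack is undisturbed. Next I release it, re-measure the trays, and move the short tray.

```bash
cat >> h.py <<'E'
def rims(levels,view=(.50,.31,.30),pic=None):
    env.reach(list(view),ori(-6)); env.pause(.1); p,P=wrist(); x,y,z=P[...,0],P[...,1],P[...,2]; out={}
    if pic: cv2.imwrite(pic,p[:,:,::-1])
    for n,top in levels:
        m=(abs(x-.535)<.13)&(abs(y-.31)<.06)&(abs(z-top)<.007)
        r=rect(P,m); print(n,r,np.nanmedian(z[m])); out[n]=r
    return out
E
python3 - <<'E'
from h import *
leave((.5178,-.159),hi=.28)
p,P=wrist(); z=P[...,2]; m=(np.hypot(P[...,0]-.518,P[...,1]+.159)<.05)&(abs(z-.086)<.008); print("lid",cv2.minEnclosingCircle((P[m][:,:2]*1000).astype(np.float32)),np.nanmedian(z[m]))
r=rims([("long",.04),("mid",.08),("short",.12)])
c,_,_,a,_=r["short"]
pick(c,.12-.031,a,15,hi=.24)
place((.513,.0003),.004+.009,-11.2,hi=.2)
p,d=viewer.read_camera("scene"); cv2.imwrite("pics/s6.png",p[:,:,::-1])
E
```

```text
17.8
lid ((518.0291137695312, -160.00616455078125), 26.551204681396484) 0.0863374806430045
long (array([0.5338, 0.3104]), 200, 62, -5.1, 749) 0.04121960890449489
mid (array([0.5379, 0.3072]), 150, 62, -3.7, 1452) 0.08422833971380836
short (array([0.5373, 0.3072]), 101, 62, -6.8, 1910) 0.12019767231505774
gripped 0.0614 [0.5374 0.3073 0.0892] [-0.5 -0.2  1.2]
lifted 0.062 [-0.6 -0.5 -0.5] 23.0
down 0.003 1.43 [5.131e-01 3.000e-04 1.610e-02] 0.0617
```

View pics/s6.png

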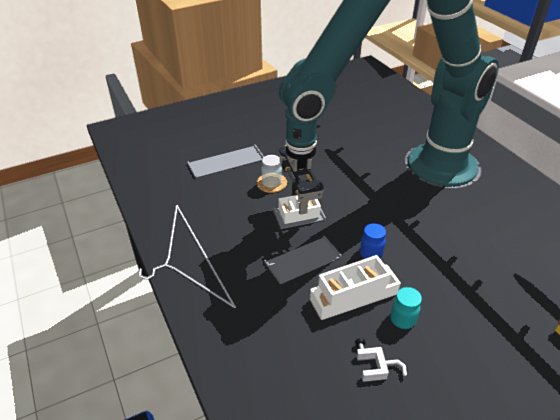

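The short tray is over its rest at (300,210), but contact registered 3 mm early. That could be a transient or a slight tilt in the grip, so I'll lower further and watch the force before releasing.

```bash
python3 - <<'E'
from h import *
print(env.sense()['wrist_force'])
for h in (.015,.014,.013,.012):
    env.movel([.513,.0003,h],rate=.03); env.pause(.1); f=env.sense()['wrist_force']; m=env.sense()['moment']; print(h,np.round(f,2),np.round(m,2))
    if f[2]>4: break
E
```

```text
[-0.08419316 -0.01280394  0.4855588 ]
0.015 [-0.08 -0.17 -0.81] [0.04 0.01 0.04]
0.014 [-0.5   0.16 -0.72] [ 0.01 -0.01  0.02]
0.013 [0.48 0.6  3.02] [-0.02  0.15 -0.03]
0.012 [-2.86 -0.18 11.86] [-0.02  0.73 -0.03]
```

That early contact was only noise; real contact came at 13 mm, as computed. I'll raise the threshold, release, and go on with the middle tray.

```bash
sed -i "s/h-=.001; env.movel(\[\*xy,h\],rate=.03); /&env.pause(.08); /; s/f-f0>1.0/f-f0>2.5/" h.py
cat >> h.py <<'E'
def check(cx,cy,yaw,L,n):
    "tray rim on the rest, seen by wrist"
    p,P=wrist(); X,Y,Z=P[...,0],P[...,1],P[...,2]
    m=(np.hypot(X-cx,Y-cy)<L/2+.03)&(abs(Z-.044)<.008); print("on rest",n,rect(P,m),np.nanmedian(Z[m]),"want",cx,cy,yaw)
E
python3 - <<'E'
from h import *
leave((.513,.0003),hi=.28); check(.513,.0003,-11.2,.1,"short")
r=rims([("long",.04),("mid",.08)])
c,_,_,a,_=r["mid"]
pick(c,.08-.031,a,15,hi=.2)
place((.586,.154),.013,2.3,hi=.16)
p,d=viewer.read_camera("scene"); cv2.imwrite("pics/s7.png",p[:,:,::-1])
E
```

```text
29.5
on rest short (array([ 0.5127, -0.0006]), 100, 62, -11.2, 1499) 0.04422701006748475 want 0.513 0.0003 -11.2
long (array([0.5339, 0.3087]), 201, 64, -5.1, 2315) 0.045126974339799675
mid (array([0.5382, 0.3074]), 151, 62, -3.5, 1605) 0.0800848062000174
gripped 0.0616 [0.5383 0.3076 0.0492] [-0.7  0.4  1.2]
lifted 0.0617 [-0.4 -0.5 -1.8] 34.2
down -0.0 3.68 [0.5862 0.154  0.0132] 0.0619
```

View pics/s7.png

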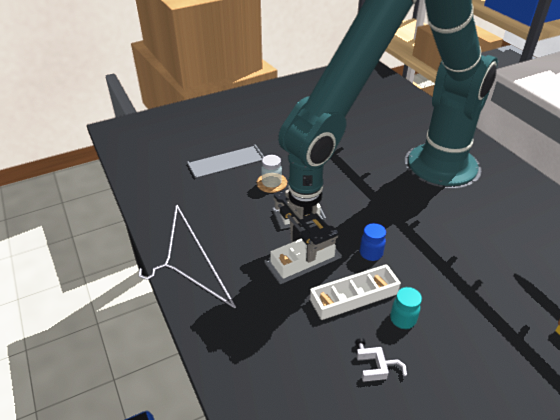

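The middle tray is down on its rest at (303,258). Next is the long tray.

```bash
python3 - <<'E'
from h import *
leave((.586,.154),hi=.28); check(.586,.154,2.3,.15,"mid")
r=rims([("long",.04)],view=(.48,.31,.30))
c,_,_,a,_=r["long"]
pick(c,.04-.031,a,15,hi=.22)
place((.5976,-.320),.013,-2.6,hi=.22)
p,d=viewer.read_camera("scene"); cv2.imwrite("pics/s8.png",p[:,:,::-1])
E
```

```text
39.8
on rest mid (array([0.5857, 0.153 ]), 150, 62, 2.3, 1614) 0.04403016629110726 want 0.586 0.154 2.3
long (array([0.5341, 0.3102]), 201, 62, -5.3, 1673) 0.0400814536705163
gripped 0.0618 [0.5343 0.3104 0.0093] [0.8 1.  1.3]
lifted 0.0617 [-0.4 -1.  -1.8] 44.6
down -0.0 3.11 [ 0.5978 -0.3201  0.0133] 0.0617
```

View pics/s8.png

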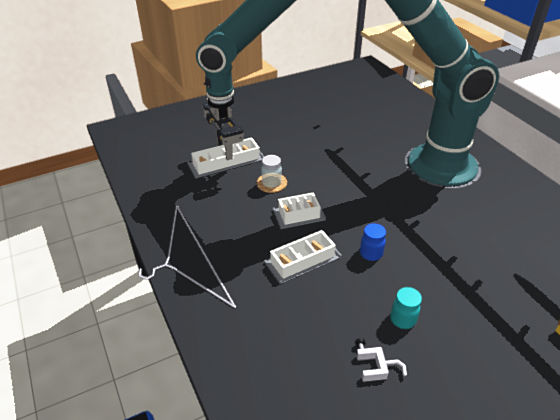

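The long tray is on its rest at (227,157). I'll release it and do a final check of everything.

```bash
python3 - <<'E'
from h import *
leave((.5976,-.320),hi=.30); check(.5976,-.320,-2.6,.2,"long")
env.reach([.50,-.30,.36],ori(0)); env.pause(.1); p1,P=wrist(); z=P[...,2]
m=(np.hypot(P[...,0]-.518,P[...,1]+.159)<.05)&(abs(z-.086)<.008); print("lid",cv2.minEnclosingCircle((P[m][:,:2]*1000).astype(np.float32)),np.nanmedian(z[m]),np.nanstd(z[m]))
env.reach([.48,.09,.36],ori(0)); env.pause(.1); p2,_=wrist(); print(env.sense()['t'])
q=np.hstack([p1[60:280,200:480],p2[60:280,200:480]]) if 0 else np.vstack([p1[90:290],p2[90:290]])
cv2.imwrite("pics/fin.png",cv2.resize(q[:,:,::-1],None,fx=1.4,fy=1.4))
p,d=viewer.read_camera("top"); cv2.imwrite("pics/top9.png",cv2.resize(p[140:280,90:450,::-1],None,fx=2.2,fy=2.2,interpolation=cv2.INTER_CUBIC))
E
```

```text
52.0
on rest long (array([ 0.5972, -0.321 ]), 201, 62, -2.6, 1942) 0.04394344959876181 want 0.5976 -0.32 -2.6
lid ((518.2913818359375, -159.81349182128906), 26.892179489135742) 0.08619313324611569 0.0014420425265481056
54.3333
```

View pics/fin.png

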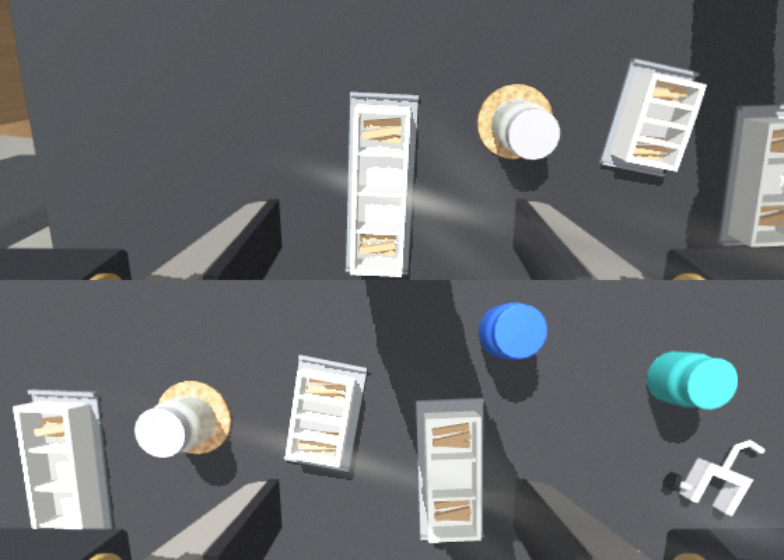

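View pics/top9.png

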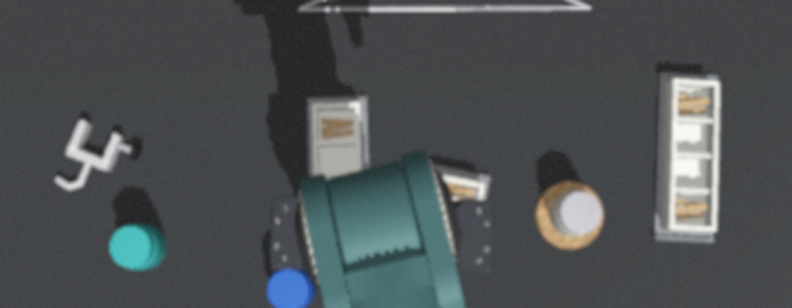

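The wrist views show each tray flat between the lips of its rest: long (382,185), short (655,115) and mid (450,475). The jar stands upright on the coaster at (520,125), and the hook, hanger and look-alikes have not moved. Handing in.

```bash
python3 -c "
from station import *
workorder.finish_job()"
```

```text
the job is handed in; nothing more can be done
```

The stack is apart and the job is handed in, at about 54 s on the robot's clock. I moved the clear jar with the steel lid to the coaster first, then the short, middle and long trays to their rests. I lowered each until I felt contact before letting go.

- **Trays:** the last wrist-camera checks put each rim within about 1 mm of its rest's measured centre. The yaws agreed to 0.1°, and the rims were at about 44 mm, so the trays lie flat.
- **Jar:** the lid was about 1 mm from the coaster's centre at 86 mm height, upright.
- **Bystanders:** the hook, hanger and both coloured look-alike jars were not touched and looked unmoved in the pictures.
- **What disagreed:** the force trigger fired 3 mm early on the short tray. It proved to be noise, so I lowered it to real contact before releasing, which pressed it down with about 12 N. The middle rest lay partly in shadow, so its position is the least certain, at roughly 1–2 mm.

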